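Make up a hose-end kit in the four-insert tray

TASK

Make up the kit for one hose in the grey tray: drop the two alike, middle-sized steel ferrules over the two pointed spigots, one on each, stand the brass coupler upright inside the round cup, and lay the brass elbow flat in the open square recess. The smaller and the larger steel ferrule are for other hoses: leave them standing where they are on the mat. Let go of everything at the end.

Things in the scene. Friction and masses are not known exactly. Their poses are not given: they have to be found in the camera images.
- mid_ferrule_a: steel crimp ferrule of the kit: upright round hollow sleeve, 32 mm in diameter, 45 mm tall; lip at the top (opening 20 mm), groove below it; open below, bore 26 mm wide, 40 mm deep. Origin: centre of its underside; z up its axis. Looks the same as mid_ferrule_b; either may go on either spigot. Starts, as do all loose things, on a dark mat 2 mm thick
- mid_ferrule_b: the second steel ferrule of the kit, same size and shape as mid_ferrule_a (32 mm in diameter, 45 mm tall). Origin: centre of its underside; z up its axis
- small_ferrule: look-alike that must stay: steel ferrule 25 mm in diameter, 34 mm tall. Origin: centre of its underside; z up
- large_ferrule: look-alike that must stay: steel ferrule 38 mm in diameter, 52 mm tall. Origin: centre of its underside; z up
- coupler: brass quick coupler standing upright: a round body 34 mm across from z = 14 to 35 mm, a narrower foot below (26 mm) and a hexagon and cap above (26 mm), 52 mm tall. Origin: centre of its underside; z up its axis. Grasp round the wide body
- elbow: brass 90-degree elbow lying flat, hexagon nut at each end, 70 x 58 x 25 mm (x, y, z). Origin: centre of that outline, underside; z up. Nut 1: centre x +27, y +15 mm, axis along x, 16 mm long, 28 mm over its corners in y. Nut 2: centre x -21, y -22 mm, axis along y, 14 mm long, 28 mm over corners in x. Nuts 25 mm tall; grasp one across its 28 mm. Pipe 18 mm thick, bends near x -20, y +15
- spigot_a: black insert in the grey tray, 108 x 108 mm, an upright aluminium spigot in its middle. Origin: centre of its underside, 4 mm above the counter; x, y along its sides. Plate top at z = 5 mm; spigot 14 mm thick, 34 mm tall above it, top 10 mm tapered to 6 mm; a ferrule over it rests on the plate. Tray fixed, 232 x 232 mm, rim 23 mm high; inserts 2 x 2, 111 mm apart
- spigot_b: the second insert with a spigot, same as spigot_a
- cup_insert: insert of the same footprint and origin with a round cup in its middle: 60 mm outside, 52 mm inside, wall top 12 mm above the plate; the plate (z = 5 mm) is the cup's floor
- elbow_insert: insert of the same footprint and origin that is an open square recess: 100 mm inside, a lip 8 mm high and 4 mm thick all round, floor at z = 5 mm. The elbow fits in it at any yaw
There are look-alikes about, which are no part of the job. Leave any green or red look-alike of the mid_ferrule_b alone.

How it is judged:
By the outcome, as a careful person would: the job done as asked, in the order asked, and still so for the second after the job is handed in, with the robot touching nothing.
It also fails if it takes over 96 s, if anything falls off the work surface, if the arm or the gripper's body presses on something with over 40 N, if the wrist force passes 120 N, or if a joint passes its speed limit or range.

ROBOT

A 7-joint arm with a two-finger parallel gripper is mounted at the origin on a cart in front of the work surface, level with it; the furniture and walls round the work are solid. World frame = base frame: x ahead of the robot, y to its left, z up, the work surface at z = 0. Lengths are in mm, angles in rad, forces in N, time in s.
With the tool pointing down it reaches from about 350 to 900 mm from the base axis. Payload 19.9 kg.
Tool frame: the origin (TCP) lies midway between the tips of the shut fingers; the grasp point (between the pads) lies r.tcp_to_grasp behind it (r.tcp_to_grasp is the distance from the TCP to the grasp point, in mm); z points along the fingers, y is the line along which they close (so a half turn about z gives the same grasp; the last joint's range is limited). The gripper opens to 85 mm and grips with 20 to 120 N. Pads are 22 mm wide; open, the fingers measure 114 mm over their backs; the gripper's body (76 mm by 85 mm) begins 54 mm behind the grasp point. The pads swing forward as they close: fully open they stand 13 mm farther back than shut.
Start: joints at [1.296, 0.417, -0.01, 1.614, 0.005, 1.111, -0.053], TCP at [144.794, -607.977, 231.26] pointing down, gripper open.
Joint ranges: [-2.81, 2.81], [-0.39, 2.02], [-1.27, 1.25], [0.06, 2.57], [-1.19, 4.33], [0.19, 2], [-2.82, 2.82]. Speed limits (rad/s): [1.89, 1.89, 2.39, 2.39, 3.01, 3.01, 3.01].

INTERFACE

Orientations are given as a rotation vector (axis times angle).
In Python, from plant import r, claw, eyes, hand_in, boxes_of, masks_of gives the robot as it stands. The module is installed in compiled form; this text tells all that it offers. Calls block until the motion is done:
- r.move_pose(position, orientation): joint-space move of the TCP to a pose.
- r.servo_line(position, speed=150, rotation=None, stop_force=None): straight line of the TCP; rotation=None keeps the orientation; speed is the mean speed in mm/s. With stop_force (N) it stops when the force on the tool has changed by that much, and returns True; else False.
- r.movej(angles): joint-space move.
- claw.gripper_to(opening, force=None): finger opening in mm; force is the grip in N (None keeps the last); returns when the fingers have stopped.
- r.wait(seconds).
- r.ik(position, orientation): joint angles nearest the present ones, or None.
- r.read_state(): the state.
- eyes.camera(name): name is "scene" or "top"; returns a dict with "img" (420x560x3 uint8, blue, green, red), "depth" (420x560 float32, mm along the optical axis (not along the pixel's ray), 0 where there is no reading), "camera_matrix" (3x3 intrinsics, pixels), "R" (3x3) and "t" (3): a world point X has camera coordinates R X + t. Camera axes: x right, y down, z forward; pixel columns grow to the right and rows downward; lengths in mm; the calibration is good to about 2 mm. A picture is of the moment at which its call begins.
A pose or a line that the arm cannot do raises r.MotionError and nothing moves.
- hand_in(): hands the job in; it is judged then, once.
Trained networks look in the newest picture that a camera, given by its name, has taken for a name from the list of things; names that differ only in an ending like _2 or _b are one class to them, and where a whole thing is asked for, a point or a joint stands for the part that bears it (a point fixed in the world has none). Each returns a list of dicts, best first, with "p" (0 to 1); they miss things now and then, are a little off and sometimes report something else, mostly with a low value. They report only what shows in the picture. A call takes as long as a camera call. They do not tell look-alikes from the thing itself.
- boxes_of(name, camera): "position" ([x, y, z] in mm, in world coordinates, good to about 4 mm: the middle of the surface that is visible of it).
- masks_of(name, camera): "mask" (420x560 bool, what is visible of it).
The state is a dict: "time": time; "joints": joint angles; "dq": joint speeds; "tau": joint torques, N m; "eef_pos": TCP position; "ee_rot": TCP orientation; "contact_force": force on the tool from outside, world axes, zero at the start; "moment": the same for the moment, N m; "opening": finger opening in mm; "gripper_force": force on a finger pad.
Only numpy, scipy, OpenCV 4.12 (cv2) and the standard library are available. Lean on these libraries where they do the work, as an engineer would, in place of code of your own. Each camera call takes 0.05 s, during which the arm holds its last target. There are 200 camera calls.

## Working session

There is one attempt and no reset: what is moved stays moved. The work goes in short steps, each a Python script; the robot and the scene stay as the last script left them, time stands still between calls to the robot, and variables do not carry over. Pictures are saved under pics/ and viewed, at most 14 in all, crops included, and the job is handed in when it is done.

```bash
mkdir -p pics; cat > h.py <<'E'
import numpy as np, cv2
from plant import r, claw, eyes, hand_in, boxes_of, masks_of
def w(c,u,v,d=None):
    d=c["depth"][int(v),int(u)] if d is None else d
    K=c["camera_matrix"]; p=np.array([(u-K[0,2])/K[0,0]*d,(v-K[1,2])/K[1,1]*d,d])
    return c["R"].T@(p-c["t"])
def px(c,X):
    q=c["camera_matrix"]@(c["R"]@np.array(X,float)+c["t"]); return q[:2]/q[2]
def cloud(c):
    K=c["camera_matrix"]; d=c["depth"]; v,u=np.mgrid[0:420,0:560]
    P=np.stack([(u-K[0,2])/K[0,0]*d,(v-K[1,2])/K[1,1]*d,d],-1)-c["t"]
    return P@c["R"]
E
python3 - <<'E'
from h import *
names=["mid_ferrule_a","small_ferrule","large_ferrule","coupler","elbow","spigot_a","cup_insert","elbow_insert"]
for n in ["scene","top"]:
    c=eyes.camera(n); cv2.imwrite(f"pics/{n}1.png",c["img"])
    print(n,"campos",(-c["R"].T@c["t"]).round(), "f",c["camera_matrix"][0,0].round())
    for k in names:
        print(k,[(round(float(b["p"]),2),np.round(b["position"]).tolist(),px(c,b["position"]).round().tolist()) for b in boxes_of(k,n)])
s=r.read_state(); print(s["time"],s["eef_pos"],s["ee_rot"],s["opening"],r.tcp_to_grasp)
E
```

```text
scene campos [223. 704. 481.] f 387.0
mid_ferrule_a [(0.77, [688.0, -15.0, 24.0], [236.0, 206.0]), (0.77, [489.0, 198.0, 34.0], [269.0, 272.0]), (0.76, [424.0, 198.0, 35.0], [301.0, 281.0]), (0.75, [560.0, 85.0, 38.0], [263.0, 232.0]), (0.48, [600.0, -46.0, 30.0], [274.0, 206.0])]
small_ferrule [(0.67, [440.0, 336.0, 28.0], [257.0, 334.0])]
large_ferrule [(0.74, [566.0, 190.0, 38.0], [235.0, 258.0])]
coupler [(0.74, [575.0, 318.0, 39.0], [192.0, 296.0])]
elbow [(0.96, [427.0, 79.0, 24.0], [322.0, 251.0])]
spigot_a [(0.87, [606.0, -180.0, 8.0], [293.0, 192.0]), (0.75, [502.0, -172.0, 7.0], [328.0, 200.0])]
cup_insert [(0.66, [422.0, 197.0, 34.0], [302.0, 282.0]), (0.61, [494.0, -271.0, 8.0], [342.0, 186.0])]
elbow_insert [(0.78, [610.0, -286.0, 14.0], [307.0, 175.0])]
top campos [ 412.    9. 1021.] f 398.0
mid_ferrule_a [(0.67, [498.0, 182.0, 52.0], [205.0, 235.0]), (0.61, [430.0, 184.0, 47.0], [204.0, 263.0]), (0.58, [566.0, 70.0, 49.0], [251.0, 207.0]), (0.51, [690.0, -24.0, 43.0], [288.0, 159.0]), (0.48, [600.0, -54.0, 48.0], [301.0, 194.0])]
small_ferrule []
large_ferrule [(0.69, [571.0, 183.0, 50.0], [205.0, 206.0])]
coupler [(0.63, [428.0, 184.0, 46.0], [204.0, 264.0]), (0.51, [578.0, 307.0, 53.0], [155.0, 203.0])]
elbow [(0.79, [426.0, 66.0, 18.0], [253.0, 265.0])]
spigot_a [(0.73, [503.0, -173.0, 12.0], [347.0, 233.0]), (0.56, [614.0, -177.0, 10.0], [347.0, 191.0])]
cup_insert [(0.81, [500.0, -279.0, 11.0], [389.0, 234.0])]
elbow_insert [(0.64, [612.0, -285.0, 8.0], [389.0, 191.0])]
0.9 [ 144.78901118 -607.948793    231.24631099] [-3.12001084e+00 -3.66452242e-01  1.13403608e-04] 85.35902870044036 18.700000000000003
```

```bash
python3 - <<'E'
import cv2
a=cv2.imread("pics/scene1.png"); cv2.imwrite("pics/s1c.png",cv2.resize(a[160:370,130:400],None,fx=2.9,fy=2.85,interpolation=cv2.INTER_CUBIC))
a=cv2.imread("pics/top1.png"); cv2.imwrite("pics/t1c.png",cv2.resize(a[130:300,120:430],None,fx=2.55,fy=2.55,interpolation=cv2.INTER_CUBIC))
E
```

```text
(no output)
```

View pics/s1c.png

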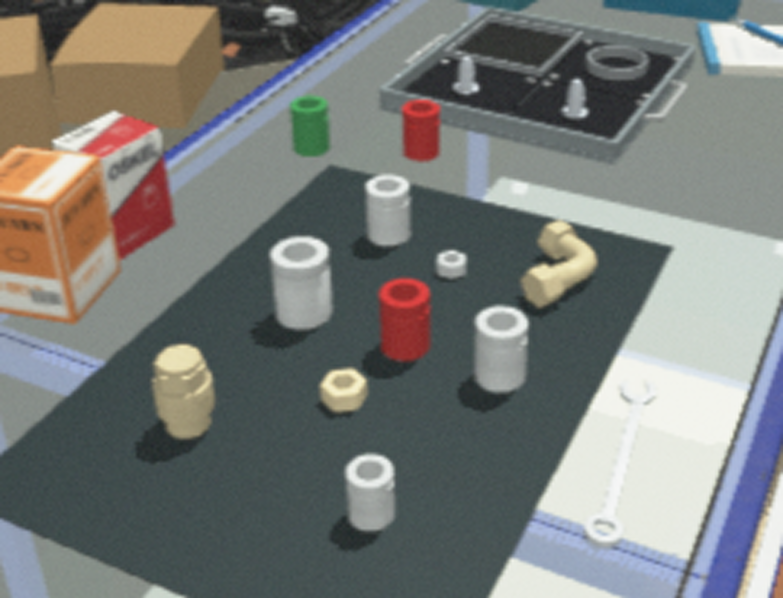

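View pics/t1c.png

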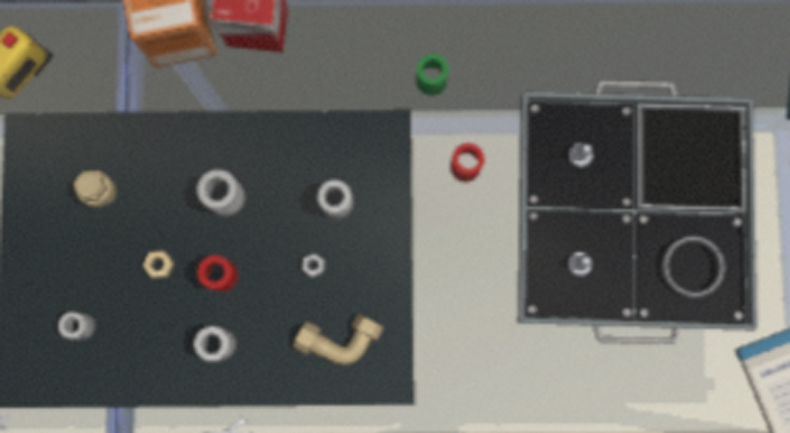

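View pics/scene1.png

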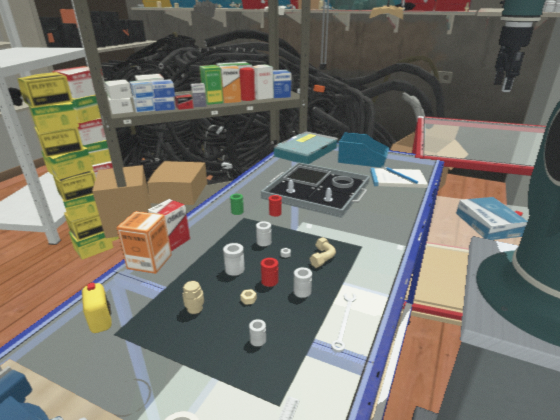

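Kit ferrules: scene crop white tubes at (388,210) and (500,348) are alike. The large one is at (300,282), the small one at (370,490), and the red and green ones are look-alikes to leave. In full scene pixels, that puts the mids at about (264,233) and (302,282). Next I'll measure heights and diameters to confirm, and fit the exact positions.

```bash
cat > meas.py <<'E'
from h import *
def near(P,xy,rad,z0,z1):
    Q=P.reshape(-1,3); m=(np.hypot(Q[:,0]-xy[0],Q[:,1]-xy[1])<rad)&(Q[:,2]>z0)&(Q[:,2]<z1); return Q[m]
def upright(P,xy,rad=32,z0=8,z1=70):
    Q=near(P,xy,rad,z0,z1); 
    if len(Q)<8: return None
    top=np.percentile(Q[:,2],95); T=Q[Q[:,2]>top-5]
    c,(a,b),_=(lambda e:(np.array(e[0]),e[1],0))(cv2.minAreaRect(T[:,:2].astype(np.float32)))
    return top.round(1),c.round(1),round(a,1),round(b,1),len(T)
E
python3 - <<'E'
from meas import *
C={n:eyes.camera(n) for n in("scene","top")}; P={n:cloud(c) for n,c in C.items()}
for k,xy in dict(midA=(566,72),midB=(428,186),large=(571,184),small=(442,330),red=(497,185),coup=(578,309)).items():
    for n in C: print(k,n,upright(P[n],xy))
for n in C:
    for xy in((503,-173),(614,-177)): print("spig",n,upright(P[n],xy,20,20,60))
    Q=near(P[n],(500,-279),45,14,40); print("cup",n,len(Q),np.percentile(Q[:,2],[50,95]),cv2.minEnclosingCircle(Q[:,:2].astype(np.float32)),cv2.minAreaRect(Q[:,:2].astype(np.float32))[:2])
    Q=near(P[n],(612,-285),30,-5,40); print("recess floor",n,np.median(Q[:,2]))
    Q=near(P[n],(560,-227),200,17,40); print("rim",n,cv2.minAreaRect(Q[:,:2].astype(np.float32)),np.percentile(Q[:,2],[50,95]))
    Q=near(P[n],(480,250),30,-5,15); print("mat",n,np.median(Q[:,2]))
    Q=near(P[n],(427,70),60,7,40); print("elbow",n,len(Q),np.percentile(Q[:,2],[50,98]),cv2.minAreaRect(Q[:,:2].astype(np.float32)))
# elbow view, orthographic height map from both clouds
for n in C:
    Q=near(P[n],(427,70),60,5,40); im=np.zeros((600,600,3),np.uint8)
    for q in Q:
        u=int(300-(q[1]-70)*5); v=int(300-(q[0]-427)*5); cv2.circle(im,(u,v),4,(0,int(np.clip(q[2]*8,0,255)),int(255-np.clip(q[2]*8,0,255))),-1)
    cv2.imwrite(f"/tmp/e_{n}.png",im)
c=C["scene"]["img"][215:285,290:360]
t=C["top"]["img"][240:285,230:275]
f=lambda a:cv2.resize(a,(395,395),interpolation=cv2.INTER_CUBIC)
g=lambda a:cv2.resize(a,(395,200))
o=np.hstack([f(c),f(t)]); o2=np.hstack([cv2.resize(cv2.imread("/tmp/e_scene.png")[200-0:420,90:510],(395,200)),cv2.resize(cv2.imread("/tmp/e_top.png")[200:420,90:510],(395,200))])
cv2.imwrite("pics/elb.png",np.vstack([o,o2]))
E
```

```text
midA scene (np.float64(47.7), array([566.1,  72.2]), 28.4, 30.0, 83)
midA top (np.float64(49.6), array([568.7,  72.7]), 30.0, 28.1, 73)
midB scene (np.float64(47.3), array([424.9, 189. ]), 30.5, 30.8, 138)
midB top (np.float64(48.6), array([428. , 189.6]), 29.9, 29.0, 82)
large scene (np.float64(54.6), array([573.8, 184.1]), 36.8, 38.0, 150)
large top (np.float64(56.1), array([575.4, 185. ]), 36.2, 36.7, 108)
small scene (np.float64(36.8), array([444.7, 325.5]), 25.1, 24.2, 134)
small top (np.float64(37.5), array([445.1, 326.5]), 22.1, 22.6, 51)
red scene (np.float64(47.6), array([493.8, 187.8]), 30.4, 30.7, 120)
red top (np.float64(49.0), array([496.2, 188. ]), 29.8, 30.1, 77)
coup scene (np.float64(55.3), array([578.6, 309.5]), 24.6, 24.5, 145)
coup top (np.float64(55.8), array([581.1, 309. ]), 24.7, 24.9, 83)
spig scene (np.float64(42.3), array([ 502.7, -171.9]), 7.6, 9.2, 10)
spig scene (np.float64(42.3), array([ 612.5, -174.2]), 8.6, 6.1, 10)
cup scene 125 [18.68035824 22.16112351] ((497.5352478027344, -283.4719543457031), 31.787769317626953) ((498.0585632324219, -282.8974914550
[... 343 characters left out ...]
83203125, 85.17877960205078), 7.477025032043457)
spig top (np.float64(42.2), array([ 505.3, -170.6]), 8.1, 7.4, 13)
spig top (np.float64(43.2), array([ 614.8, -174.2]), 7.2, 5.1, 10)
cup top 138 [19.77096913 23.59513986] ((504.8837585449219, -278.1134033203125), 35.92218017578125) ((500.05462646484375, -281.0018005371094), (60.52383041381836, 56.27784729003906))
recess floor top 9.441292533654272
rim top ((557.95361328125, -215.9963836669922), (354.0813903808594, 262.85614013671875), 83.67579650878906) [21.81815636 34.27113565]
mat top 1.4747890499513558
elbow top 318 [21.82504436 28.47581753] ((433.4809265136719, 66.73184967041016), (83.33548736572266, 51.03972625732422), 73.00287628173828)
```

View pics/elb.png

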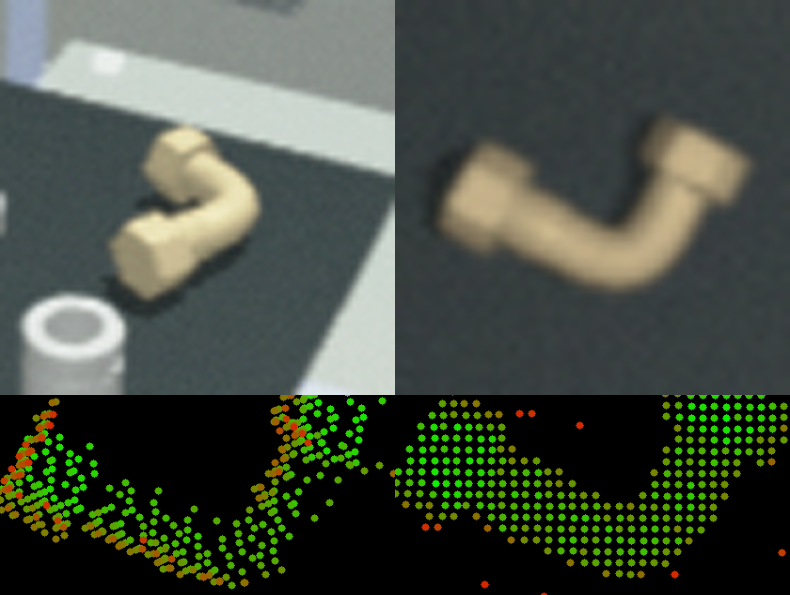

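The measurements single out the two mids, both about 31 mm across with tops at z 48: scene (263,232) → world (567,72) and scene (302,282) → world (426,189). The small, large and red ones are excluded, and the views agree to about 2.5 mm. The elbow's long arm points to the left in the top view, so nut 1 is on the left. I'll fit the elbow and save this enlarged crop of the mids as the confirmation, then place the first ferrule.

```bash
cat >> h.py <<'E'
from scipy.spatial.transform import Rotation as Ro
def rv(psi):   # tool down, tool y at psi-90deg; returns the half-turn twin with smaller joint-7 angle
    return (Ro.from_euler("z",psi)*Ro.from_euler("x",np.pi)).as_rotvec()
def go(xy,z,psi):
    p=[xy[0],xy[1],z]; best=None
    for a in(psi,psi+np.pi,):
        q=r.ik(p,rv(a))
        if q is not None and (best is None or abs(q[6])<abs(best[0][6])): best=(q,a)
    r.move_pose(p,rv(best[1]))
def pick(xy,z,psi,op,force=60,zt=150):
    claw.gripper_to(op); go(xy,zt,psi)
    hit=r.servo_line([xy[0],xy[1],z],speed=150,stop_force=15)
    claw.gripper_to(0,force=force); s=r.read_state()
    print("pick hit",hit,"z",s["eef_pos"].round(1)[2] if hasattr(s["eef_pos"],"round") else s["eef_pos"],"open",round(s["opening"],1),"t",s["time"])
    r.servo_line([xy[0],xy[1],zt],speed=200)
    print("held",round(r.read_state()["opening"],1))
def place(xy,z,psi,op,zt=150,zslow=40):
    go(xy,zt,psi); r.servo_line([xy[0],xy[1],z+zslow],speed=150)
    hit=r.servo_line([xy[0],xy[1],z],speed=40,stop_force=10)
    s=r.read_state(); print("place hit",hit,np.round(s["eef_pos"],1),np.round(s["contact_force"],1))
    claw.gripper_to(op); r.servo_line([xy[0],xy[1],zt],speed=200); print("t",r.read_state()["time"])
E
python3 - <<'E'
from meas import *
from scipy.optimize import minimize
from scipy.spatial import cKDTree
c={n:eyes.camera(n) for n in("scene","top")}
g=np.stack(np.meshgrid(np.arange(-35,36,1.),np.arange(-29,30,1.)),-1).reshape(-1,2)
def inside(p):
    x,y=p[:,0],p[:,1]
    n1=(abs(x-27)<8)&(abs(y-15)<11); n2=(abs(x+21)<11)&(abs(y+22)<7)
    def seg(a,b): 
        a,b=np.array(a),np.array(b); t=np.clip(((p-a)@(b-a))/((b-a)@(b-a)),0,1); return np.linalg.norm(p-a-t[:,None]*(b-a),axis=1)<7.5
    return n1|n2|seg((27,15),(-8,15))|seg((-8,15),(-17.5,11.5))|seg((-17.5,11.5),(-21,2))|seg((-21,2),(-21,-22))
M=g[inside(g)]; tm=cKDTree(M)
for n in c:
    Q=near(cloud(c[n]),(429,69),58,18,32)[:,:2]; tq=cKDTree(Q)
    def f(v):
        R=Ro.from_euler("z",v[2]).as_matrix()[:2,:2]
        return (tm.query((Q-v[:2])@R)[0]**2).mean()+(tq.query(M@R.T+v[:2])[0]**2).mean()
    o=min((minimize(f,[430+a,70,np.radians(y0)],method="Nelder-Mead",options=dict(initial_simplex=[[430+a,70,np.radians(y0)],[440,70,np.radians(y0)],[430,80,np.radians(y0)],[430,70,np.radians(y0+20)]])) for a in(0,) for y0 in range(0,360,45)),key=lambda o:o.fun)
    print(n,len(Q),o.x[:2].round(1),np.degrees(o.x[2])%360,o.fun)
im=c["scene"]["img"]; k=lambda u,v:cv2.resize(im[v-30:v+30,u-30:u+30],(380,380),interpolation=cv2.INTER_CUBIC)
cv2.imwrite("pics/mids.png",np.hstack([k(263,232),k(302,282)]))
E
```

```text
scene 287 [430.7  71. ] 64.04354555803235 2.13843811665224
top 263 [433.9  70.2] 62.26417857123159 1.6196364116449025
```

View pics/mids.png

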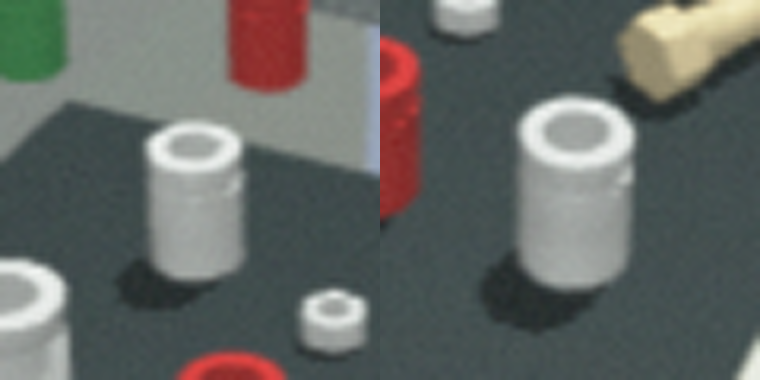

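The crop shows both plain steel mids, at crop (195,200) and (575,190), each with its groove; neither is coloured. I'll pick the first one now.

```bash
python3 - <<'E'
from h import *
for p in [(567.4,72.4,10,0),(504,-171.2,17,0),(613.6,-174.2,17,0),(426.5,189.3,10,0),(580,309,15,0),(500,-282,22,0),(638,-280,8,0),(431,101,4,1.1)]:
    for a in(p[3],p[3]+np.pi):
        q=r.ik(p[:3],rv(a)); print(p,None if q is None else np.round(q,2))
pick((567.4,72.4),10,0,52)
place((613.6,-174.2),18,0,50)
c=eyes.camera("scene"); cv2.imwrite("pics/p1.png",cv2.resize(c["img"][150:350,180:420],None,fx=3,fy=3))
E
```

```text
(567.4, 72.4, 10, 0) [ 0.17  0.67 -0.45  1.87  0.44  0.7  -2.11]
(567.4, 72.4, 10, 0) [ 0.3   0.72 -0.63  1.87  0.6   0.75  0.9 ]
(504, -171.2, 17, 0) [ 0.46  0.57 -0.24  1.98  0.22  0.62 -1.49]
(504, -171.2, 17, 0) [ 0.72  0.64 -0.57  1.97  0.53  0.69  1.39]
(613.6, -174.2, 17, 0) [ 0.4   0.71 -0.23  1.7   0.22  0.75 -1.51]
(613.6, -174.2, 17, 0) [ 0.68  0.8  -0.64  1.69  0.6   0.86  1.35]
(426.5, 189.3, 10, 0) [ 0.05  0.59 -0.63  2.12  0.6   0.61 -2.59]
(426.5, 189.3, 10, 0) [ 0.23  0.68 -0.87  2.12  0.81  0.72  0.38]
(580, 309, 15, 0) [-0.12  0.81 -0.6   1.64  0.57  0.87 -2.52]
(580, 309, 15, 0) [ 0.03  0.91 -0.84  1.64  0.8   0.97  0.47]
(500, -282, 22, 0) [ 0.59  0.61 -0.16  1.87  0.15  0.67 -1.24]
(500, -282, 22, 0) [ 0.91  0.69 -0.58  1.86  0.53  0.75  1.6 ]
(638, -280, 8, 0) [ 0.48  0.8  -0.17  1.54  0.16  0.82 -1.32]
(638, -280, 8, 0) [ 0.78  0.89 -0.62  1.53  0.6   0.93  1.53]
(431, 101, 4, 1.1) [ 0.4   0.65 -0.83  2.18  0.81  0.66 -1.48]
(431, 101, 4, 1.1) [ 0.58  0.81 -1.09  2.17  1.04  0.84  1.48]
pick hit False z 10.7 open 30.6 t 5.7667
held 30.4
place hit False [ 613.7 -174.2   18.2] [-0.2  0.5  0.2]
t 10.65
```

View pics/p1.png

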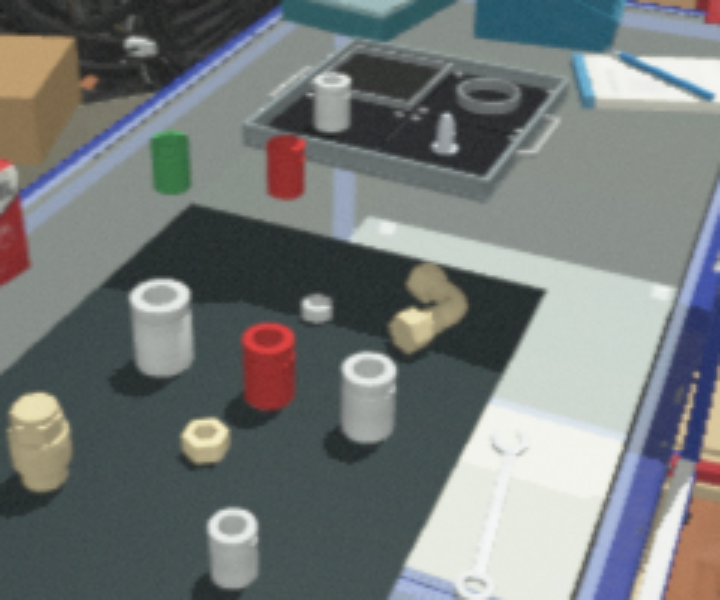

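The first ferrule sits over the far spigot (crop 332,102). Next the second ferrule and the coupler, in that order.

```bash
python3 - <<'E'
from h import *
pick((426.5,189.3),10,0,50)
place((504,-171.2),18,0,50)
pick((580,309),13.5,0,54)
c=eyes.camera("scene"); cv2.imwrite("pics/held.png",c["img"])
place((500,-282),22,0,48)
c=eyes.camera("scene"); cv2.imwrite("pics/p2.png",cv2.resize(c["img"][150:350,180:420],None,fx=3,fy=3))
E
```

```text
pick hit False z 10.6 open 30.7 t 13.8167
held 30.8
place hit False [ 504.2 -171.3   18.2] [ 0.1  0.2 -1. ]
t 19.6167
pick hit False z 14.8 open 32.1 t 23.025
held 31.5
place hit False [ 500.1 -282.1   22.1] [ 0.6 -0.4 -1.4]
t 29.025
```

View pics/p2.png

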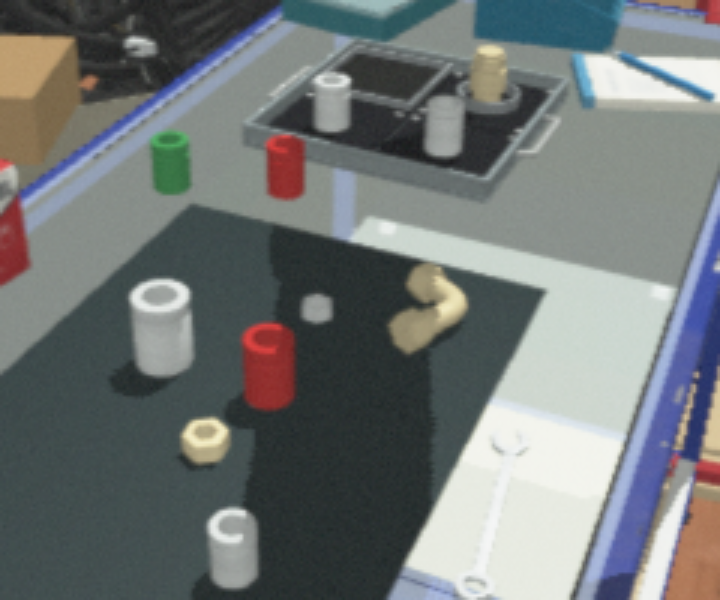

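Both ferrules are over the spigots at crop (332,102) and (444,127), and the coupler stands in the cup at crop (489,75). Next the elbow, held by nut 1, turned by −63° and laid in the recess.

```bash
python3 - <<'E'
import h; from h import *
h.go=lambda xy,z,psi: r.move_pose([xy[0],xy[1],z],rv(psi))
pick((431.2,101.5),3,np.radians(63),46,force=80)
c=eyes.camera("scene"); a=cv2.resize(c["img"][130:330,250:500],None,fx=1.58,fy=1.58)
place((635,-282),11.5,0,42)
r.wait(0.3)
c=eyes.camera("scene"); b=cv2.resize(c["img"][150:350,180:430],None,fx=1.58,fy=1.58)
t=eyes.camera("top"); t=cv2.resize(t["img"][130:300,110:430],(790,280))
cv2.imwrite("pics/p3.png",np.vstack([np.hstack([a,b]),t[:,:2*a.shape[1]]]))
E
```

```text
pick hit False z 3.8 open 25.8 t 32.1833
held 25.4
place hit False [ 635.1 -282.1   11.8] [-0.1 -0.4 -0.8]
t 37.825
```

View pics/p3.png

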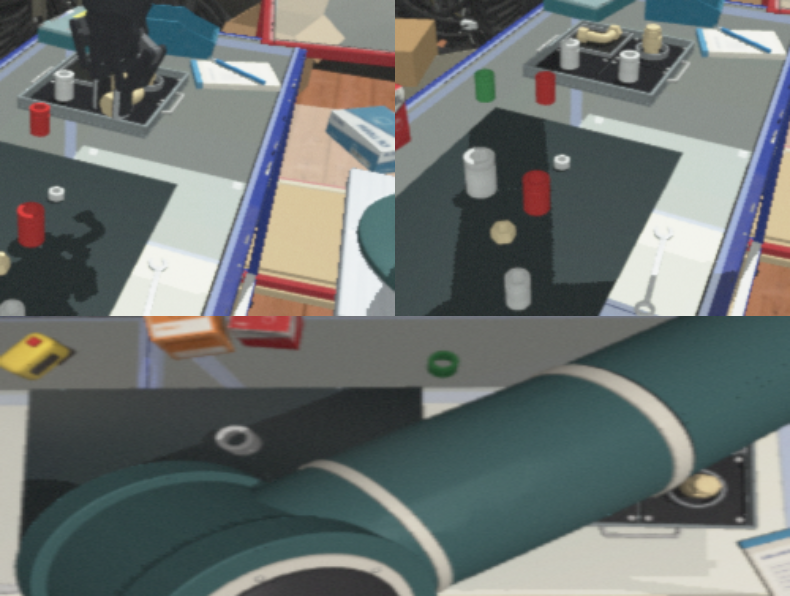

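The elbow is released and lies in the recess (upper right crop, about (600,33)), but the arm hides the top view. I'll retreat and check heights from both cameras.

```bash
python3 - <<'E'
from meas import *
r.servo_line([635,-282,230],speed=200)
r.movej([1.296,0.417,-0.01,1.614,0.005,1.111,-0.053])
C={n:eyes.camera(n) for n in("scene","top")}; P={n:cloud(c) for n,c in C.items()}
for n in C:
    for k,xy in dict(fb=(613.6,-174.2),fa=(504,-171.2),coup=(500,-282),large=(574,184.5),small=(445,326)).items(): print(n,k,upright(P[n],xy,24 if k=="coup" else 28,25))
    Q=near(P[n],(611,-290),44,15,60); print("elbow",cv2.minAreaRect(Q[:,:2].astype(np.float32)),np.percentile(Q[:,2],[50,98]),Q.min(0),Q.max(0))
print(r.read_state()["time"])
f=lambda a:cv2.resize(a,(395,395),interpolation=cv2.INTER_CUBIC)
cv2.imwrite("pics/fin.png",np.hstack([f(C["scene"]["img"][145:235,255:380]),f(C["top"]["img"][160:265,315:420])]))
E
```

```text
scene fb (np.float64(54.7), array([ 612. , -174.8]), 31.4, 31.8, 54)
scene fa (np.float64(55.0), array([ 503.2, -170.8]), 28.5, 31.7, 54)
scene coup (np.float64(62.2), array([ 498.8, -282.8]), 25.1, 26.4, 43)
scene large (np.float64(54.9), array([573.6, 183.7]), 37.2, 37.9, 147)
scene small (np.float64(36.9), array([444. , 325.9]), 24.2, 25.1, 129)
elbow ((604.8056640625, -287.71356201171875), (78.94483947753906, 38.760215759277344), 32.25152587890625) [27.07073806 34.84221043] [ 574.40498394 -320.04130026   16.0515198 ] [ 641.34227532 -266.96217795   35.61799564]
top fb (np.float64(56.3), array([ 614.7, -172.9]), 30.7, 30.6, 76)
top fa (np.float64(56.4), array([ 505.2, -169.8]), 29.7, 29.6, 76)
top coup (np.float64(63.4), array([ 502. , -280.9]), 23.0, 25.1, 85)
top large (np.float64(56.3), array([575.5, 185.4]), 35.9, 36.4, 107)
top small (np.float64(37.4), array([446.8, 326.4]), 22.8, 23.8, 52)
elbow ((607.0999145507812, -290.28857421875), (80.51502990722656, 44.716392517089844), 36.42825698852539) [29.18806981 35.96356012] [ 575.27625075 -325.34428622   16.0374655 ] [ 642.70161073 -268.42126772   37.36086192]
41.1083
```

View pics/fin.png

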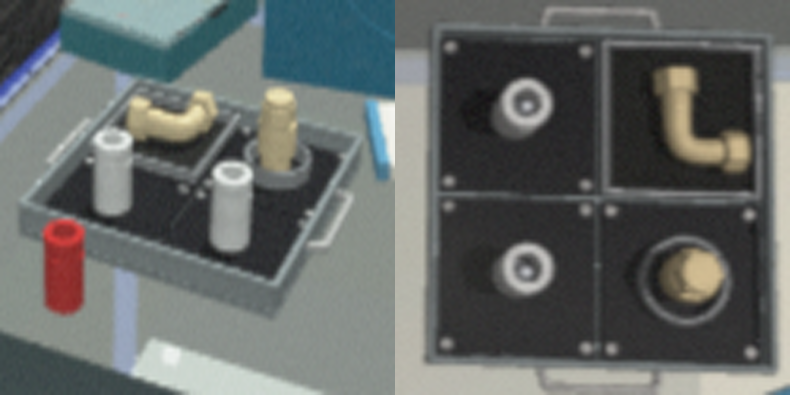

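Both ferrules are seated: tops at z 55, spigot tips showing inside at crop (525,105) and (525,268). The coupler is upright in the cup (690,275) with its top at z 62. The elbow lies flat inside the recess (700,120), and the other ferrules haven't moved.

```bash
python3 -c "
from plant import hand_in; print(hand_in())"
```

```text
the job is handed in; nothing more can be done
None
```

The kit is made up and handed in at about 41 s of robot time: both mid ferrules are on the spigots, the coupler is upright in the cup, the elbow is flat in the recess, and the small and large ferrules were left where they stood.

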